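Seat the notched top plate of the display turntable on its drive lug

ROBOT

A 6-joint arm with a two-finger parallel gripper is mounted at the origin on a cart in front of the work surface, level with it; the furniture and walls round the work are solid. World frame = base frame: x ahead of the robot, y to its left, z up, the work surface at z = 0. Lengths are in m, angles in rad, forces in N, time in s.
With the tool pointing down it reaches from about 0.3 to 0.875 m from the base axis. Payload 4.2 kg.
Tool frame: the origin (TCP) lies between the finger pads; the fingertips stand 25 mm ahead of it and the grasp point (between the pads) lies 6 mm ahead of it (r.tcp_to_tips is the distance from the TCP to the fingertips, in m); y points along the fingers, z is the direction in which the jaws open and shut, and the axes are right-handed (so a half turn about y gives the same grasp; the last joint's range is limited). The gripper opens to 85 mm and grips with 20 to 120 N. Pads are 22 mm wide; open, the fingers measure 114 mm over their backs; the gripper's body (76 mm by 85 mm) begins 54 mm behind the grasp point. The pads swing forward as they close: fully open they stand 13 mm farther back than shut.
Start: joints at [1.098, 0.32, 1.565, -0, 1.257, -0.02], TCP at [0.252, 0.517, 0.256] pointing down, gripper open.
Joint ranges: [-3.11, 3.11], [-0.84, 2.01], [0.21, 2.61], [-1.34, 4.49], [0.05, 2.63], [-2.56, 2.56]. Speed limits (rad/s): [2.57, 2.57, 3.14, 3.14, 3.14, 3.14].

INTERFACE

Orientations are given as a 3x3 rotation matrix whose columns are the frame's x, y, z axes.
In Python, from rig import r, imaging gives the robot as it stands.
- The arm moves only by the shell command python3 -m crank 'ROWS'. ROWS is JSON, one flat list of numbers, 7 for each row, row after row: the opening in per cent of the stroke, from 0 (shut) to 100 (fully open), then the shift along the tool's x, y, z in mm, then the turn, a rotation vector about the tool's x, y, z in degrees. In form: [claw, x, y, z, ax, ay, az, claw, x, y, z, ax, ay, az, ...]. A call has 1 to 12 rows; each row shifts and turns the commanded pose from where the row before left it, along the tool's axes as they then stand; what a row does not reach is not made up. A row lasts 1/12 s, in which the tool goes at most 41.7 mm and 7.16 degrees, less where a joint would pass 70% of its speed; a pose out of reach is approached as far as the arm can. A call with a gripper value outside its range is refused whole. The fingers move at their own pace and stop on an object; the grip force is fixed at half the most. Time passes only in rows, so rows that do not move let the fingers close. It gives the time, the measured TCP pose, the force and the opening at its end, in the units of the state.
- r.state(): the state, without advancing time (a new reading comes with each control period).
- imaging.camera(name): name is "scene" or "top" or "wrist"; returns the picture (480x640x3 uint8, red, green, blue); there is no depth.
- imaging.camera_params(name): a dict with "K" (3x3 intrinsics, pixels), "position" and "orientation" of the camera in the world. Camera axes: x right, y down, z forward; pixel columns grow to the right and rows downward; lengths in m; the calibration is good to about 2 mm. A picture is of the moment at which its call begins: read the wrist's pose just before it. camera_params takes no time and is no camera call; for the wrist camera it gives the pose at the moment of the call.
- r.job_done(): hands the job in, once; it reports no verdict.
The state is a dict: "clock": time; "q": joint angles; "joint_velocities": joint speeds; "tau": joint torques, N m; "position": TCP position; "eef_rot": TCP orientation; "force": force on the tool from outside, world axes, zero at the start; "moment": the same for the moment, N m; "grip_width": finger opening in m.
Only numpy, scipy, OpenCV 4.12 (cv2) and the standard library are available. Lean on these libraries where they do the work, as an engineer would, in place of code of your own. Each camera call takes 0.05 s, during which the arm holds its last target.

TASK

The round wooden top of the cheese display turntable is riding too high, because the notch in its edge is not over the steel lug on the base. Push its upright peg round with a fingertip until the notch stands over the lug, then press the plate down until it is fully home. Do not lift the plate or force it, and leave the things round it where they stand.

Things in the scene. Friction and masses are not known exactly. Their poses are not given: they have to be found in the camera images.
- turntable: low round black base of the display turntable, 220 mm across and 26 mm high, fixed to the counter. Origin at the centre of its underside, on the upright axis of rotation. Its own -x axis points from the axis towards the lug.
- lug (a point): the drive lug on the base: a steel bar with a rounded top lying radially, 10 mm wide, reaching from 69 to 103 mm from the axis, its top 37 mm above the counter; its outer end shows beyond the edge of the plate. This point is on top of the bar, 77 mm from the axis. It is a key held by its own weight in a 10 mm deep socket of the base and stays put when the plate is turned and pressed.
- notch (a point): the notch in the rim of the plate: 18 mm wide, open to the outside, from 64 mm from the axis to the rim (86 mm). This point is the middle of the notch, 77 mm from the axis, at the height of the plate's upper face. It turns and sinks with the plate. The plate can go down only when the notch stands over the lug: 4 mm clear either side (about 0.05 rad), and the rounded lug centres it a little beyond that.
- peg (a point): top centre of the upright steel peg on the plate, 14 mm thick with a 20 mm collar 5 mm high at its foot; it stands 30 mm above the plate's upper face, 52 mm from the axis, straight across the axis from the notch. A sideways push of about 1.2 N on it turns the plate, which stops as soon as the push ends.
- plate_centre (a point): centre of the upper face of the plate: a flat wooden disc 172 mm across, 14 mm thick, its middle free. The upper face is 52 mm above the counter at the start and 42 mm when seated.
- plate_turn (a joint): angle of the plate on its spindle, rad, growing anticlockwise seen from above, no end stops; notch over lug at 0 and at 6.283 (a whole turn). It starts between 0.8 and 5.48.
- plate_drop (a joint): how far the plate has sunk, m: 0 at the start, 0.010 fully home on the base; negative if lifted. It slides tightly on its spindle and stays at whatever height it is left; with the notch over the lug a press of about 3 to 6 N on the flat top near its middle moves it down until it stops hard. With the notch elsewhere the lug is in the way: pressed then, the plate only tilts and gives a few mm, and does not go home. The spindle keeps it nearly level.
- dish: small glazed tasting dish with cheese cubes, 91 mm across, 22 mm high; origin at the centre of its underside. Not part of the job.
- mustard_jar: jar of mustard with a white screw lid, 72 mm across, 94 mm high; origin at the centre of its underside. Not part of the job.
- price_stand: little slate price card in a wooden foot, 24x70x64 mm; origin at the centre of its underside. Not part of the job.
- jam_jar: jar of red jam with a white lid, 72 mm across, 102 mm high; origin at the centre of its underside. Not part of the job.
- pale_wedge: pale wrapped cheese wedge, 118x78x63 mm; origin at the centre of its underside. Not part of the job.

How it is judged:
At the end, for the whole second after the job is handed in: The plate has sunk at least 8.5 of its 10 mm, its notch is over the lug within 6 mm, it lies level within 0.04 rad, and it is at rest (value of joint plate_drop above 0.0085 m and horizontal distance between notch and lug below 0.006 m and angle between plate_centre's own z axis and vertical below 0.04 rad and velocity of joint plate_turn between -0.05 and 0.05 rad/s); the robot touches nothing.
It fails at once if the lug is pulled out of the base (distance of lug from where it was at the start of the episode above 0.006 m).
It fails at once if the plate is lifted by more than 4 mm (value of joint plate_drop below -0.004 m).
It fails at once if the fingers force the plate with more than 80 N (contact force between the fingers and plate_drop above 80 N).
It fails at once if one of the things round the turntable is moved by more than 30 mm (distance of any of dish, mustard_jar, price_stand, jam_jar, pale_wedge from where it was at the start of the episode above 0.03 m).
It also fails if it takes over 54 s, if anything falls off the work surface, if the arm or the gripper's body presses on something with over 40 N, if the wrist force passes 120 N, or if a joint passes its speed limit or range.

## Working session

There is one attempt and no reset: what is moved stays moved. The work goes in short steps, Python scripts to look and compute and a shell command to move; the robot and the scene stay as the last step left them, time stands still between calls to the robot, and variables do not carry over. Pictures are saved under pics/ and viewed, and the job is handed in when it is done.

```bash
ls; mkdir -p pics
python3 - <<'E'
from rig import r, imaging
import cv2
for n in ("scene","top"):
    im=imaging.camera(n); cv2.imwrite(f"pics/{n}0.png",im[:,:,::-1])
    p=imaging.camera_params(n); print(n,p)
s=r.state(); print(s, r.tcp_to_tips)
E
```

```text
pics
scene {'K': array([[527.01025086,   0.        , 322.47712807],
       [  0.        , 527.01025086, 241.54123991],
       [  0.        ,   0.        ,   1.        ]]), 'position': array([-0.17306443, -0.69288149,  0.97451547]), 'orientation': array([[ 0.70229949, -0.46164693,  0.54190178],
       [-0.71181214, -0.46602292,  0.52549607],
       [ 0.009945  , -0.75478789, -0.65589354]])}
top {'K': array([[471.49250636,   0.        , 316.40636173],
       [  0.        , 471.49250636, 238.19341466],
       [  0.        ,   0.        ,   1.        ]]), 'position': array([0.32074653, 0.02928841, 1.23593567]), 'orientation': array([[-0.06284387, -0.97587387,  0.20909531],
       [-0.99801506,  0.0623037 , -0.0091756 ],
       [-0.00407319, -0.2092569 , -0.97785222]])}
{'clock': 0.1, 'q': array([ 1.09799038e+00,  3.20232685e-01,  1.56553909e+00,  2.29319154e-05,
        1.25739190e+00, -2.00072430e-02]), 'joint_velocities': array([ 0.00070496,  0.00105864, -0.00336565, -0.00089423,  0.00015954,
       -0.00143168]), 'tau': array([-1.84453615e-04, -4.16409409e+01, -2.34705037e+01, -1.03933239e-04,
        4.92006409e-03,  1.01506532e-05]), 'position': array([0.25137934, 0.51672168, 0.25557056]), 'eef_rot': array([[ 8.99223117e-01, -7.34843729e-04,  4.37489709e-01],
       [-4.37490323e-01, -1.38873792e-03,  8.99222046e-01],
       [-5.32291326e-05, -9.99998766e-01, -1.57027226e-03]]), 'force': array([-0.55100756, -0.8876997 , -0.31813085]), 'moment': array([-0.05065016, -0.00216615, -0.03357811]), 'grip_width': 0.08540508570322172} 0.025
```

View pics/scene0.png

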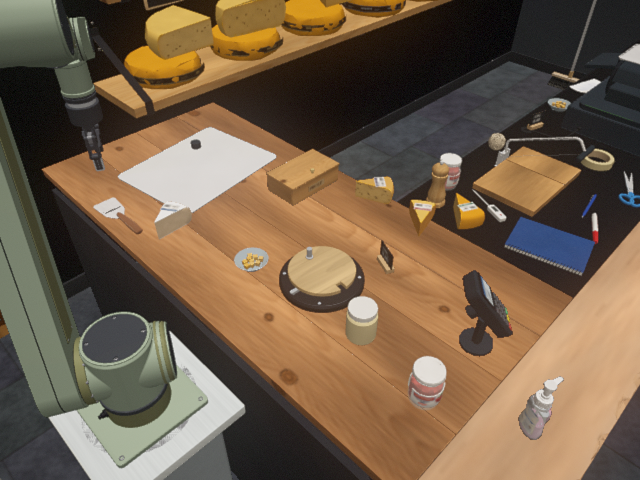

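View pics/top0.png

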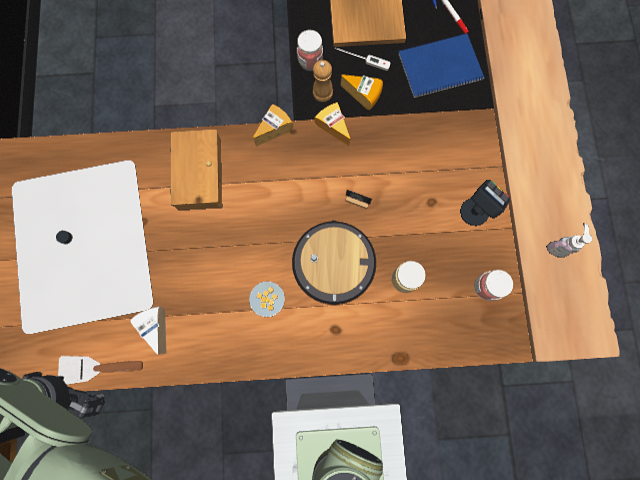

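The turntable is at about (334,262) in the top view. The peg is near (314,258), the notch near (365,262) and the lug near (334,297). I'll zoom in and measure.

```bash
cat > h.py <<'E'
import numpy as np, cv2
from rig import r, imaging
def ray(n,u,v,z,p=None):
    p=p or imaging.camera_params(n)
    d=p["orientation"]@np.linalg.solve(p["K"],[u,v,1.]); o=p["position"]
    return o+d*(z-o[2])/d[2]
def pix(n,X,p=None):
    p=p or imaging.camera_params(n)
    c=p["K"]@(p["orientation"].T@(np.array(X)-p["position"])); return c[:2]/c[2]
E
python3 - <<'E'
from h import *
im=cv2.imread("pics/top0.png"); c=im[212:312,280:387]
cv2.imwrite("pics/topc.png",cv2.resize(c,None,fx=6,fy=6,interpolation=cv2.INTER_CUBIC)[:600])
im=cv2.imread("pics/scene0.png"); c=im[235:315,270:375]
cv2.imwrite("pics/scenec.png",cv2.resize(c,None,fx=7,fy=7,interpolation=cv2.INTER_CUBIC))
im=cv2.imread("pics/top0.png")
hsv=cv2.cvtColor(im,cv2.COLOR_BGR2HSV)
m=((hsv[:,:,2]<75)).astype(np.uint8); m[:215]=0;m[:,:285]=0;m[310:]=0;m[:,385:]=0
cs,_=cv2.findContours(m,cv2.RETR_EXTERNAL,cv2.CHAIN_APPROX_NONE)
k=max(cs,key=cv2.contourArea); 
P=np.array([ray("top",u,v,0.026)[:2] for u,v in k[:,0]]).astype(np.float32)
print(cv2.minEnclosingCircle(P), cv2.fitEllipse(P))
for u,v in [(334,297)]: print(ray("top",u,v,.037))
print("peg",ray("top",314,258,.082),"notch",ray("top",366,262,.052))
E
```

```text
((0.5143574476242065, -0.023379474878311157), 0.1093536838889122) ((0.5142852067947388, -0.022765981033444405), (0.2144162356853485, 0.21515312790870667), 36.25187683105469)
[ 0.42228147 -0.01685573  0.037     ]
peg [0.51772908 0.02757527 0.082     ] notch [ 0.50418487 -0.10361714  0.052     ]
```

View pics/topc.png

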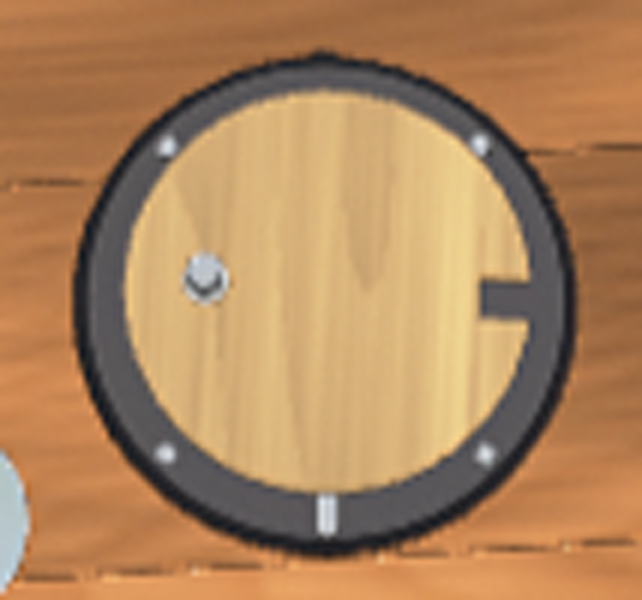

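View pics/scenec.png

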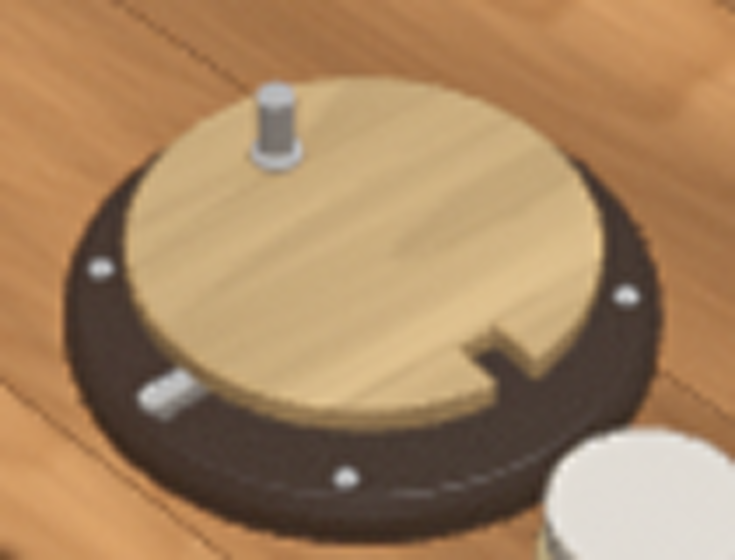

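Run:
```python
from h import *
f=lambda n,x,y,s,ox,oy,z: ray(n,(x+.5)/s-.5+ox,(y+.5)/s-.5+oy,z)[:2]
T=lambda x,y,z:f("top",x,y,6,280,212,z)
S=lambda x,y,z:f("scene",x,y,7,270,235,z)
np.set_printoptions(precision=4,suppress=True)
print("plate centre top",T(328,291.5,.052),"base",T(325,304,.026))
print("lug",T(327,513,.037),"scene",S(170,391,.037))
print("notch inner mid",T(480,299.5,.052),"scene", S(479,340,.052))
print("pegtop",T(205,268,.082),S(276,95,.082))
# studs
st=np.array([T(167,147,.027),T(480,145,.027),T(486,454,.027),T(166,454,.027)]);print(st.mean(0)); print(np.degrees(np.arctan2(*(st-st.mean(0)).T[::-1])))
```

```text
plate centre top [ 0.514  -0.0235] base [ 0.5129 -0.023 ]
lug [ 0.4221 -0.0171] scene [ 0.4218 -0.0206]
notch inner mid [ 0.5065 -0.0875] scene [ 0.5056 -0.0895]
pegtop [0.5222 0.0279] [0.5217 0.0283]
[ 0.5152 -0.023 ]
[  42.0185  -48.8787 -138.1874  130.9729]
```

```bash
python3 -m crank '[45,23,0,-16,0,0,0,45,23,0,-16,0,0,0,45,23,0,-16,0,0,0,45,23,0,-16,0,0,0,45,23,0,-16,0,0,0,45,23,0,-16,0,0,0,45,23,0,-16,0,0,0,45,23,0,-16,0,0,0,45,23,0,-16,0,0,0,45,23,0,-16,0,0,0,45,23,0,-16,0,0,0,45,23,0,-16,0,0,0]'
python3 -m crank '[45,23,0,-16,0,0,0,45,23,0,-16,0,0,0,45,23,0,-16,0,0,0,45,23,0,-16,0,0,0,45,23,0,-16,0,0,0,45,23,0,-16,0,0,0,45,23,0,-16,0,0,0,45,20,0,-17,0,0,0,45,0,0,0,0,0,0]'
python3 -m crank '[45,0,0,0,0,6,0,45,0,0,0,0,6,0,45,0,0,0,0,6,0,45,0,0,0,0,6,0,45,0,0,0,0,6,0,45,0,0,0,0,6,0,45,0,0,0,0,6,0,45,0,0,0,0,6,0,45,0,0,0,0,6,0,45,0,0,0,0,6,0,45,0,0,0,0,6,0,45,0,0,0,0,7,0]'
python3 - <<'E'
from h import *
s=r.state(); R=s["eef_rot"]; np.set_printoptions(precision=4,suppress=True)
print(s["position"],R,s["q"],s["grip_width"],s["force"],s["clock"])
print("z heading",np.degrees(np.arctan2(R[1,2],R[0,2])), "shift mm to peg", 1e3*R.T@(np.array([.522,.028,s["position"][2]])-s["position"]))
p=imaging.camera_params("wrist");im=imaging.camera("wrist");cv2.imwrite("pics/w1.png",im[:,:,::-1])
E
```

```text
clock: 1.1
position: [0.416, 0.2223, 0.256]
eef_rot: [[0.899, -0.001, 0.437], [-0.437, -0.0, 0.899], [-0.0, -1.0, -0.0]]
force: [0.8, 0.3, 0.0]
grip_width: 0.0385
clock: 1.85
position: [0.5236, 0.0249, 0.2557]
eef_rot: [[0.898, 0.0, 0.441], [-0.441, -0.002, 0.898], [0.001, -1.0, -0.002]]
force: [0.2, 0.4, 0.8]
grip_width: 0.0381
clock: 2.85
position: [0.5215, 0.0291, 0.2559]
eef_rot: [[-0.16, -0.001, 0.987], [-0.987, 0.0, -0.16], [-0.0, -1.0, -0.001]]
force: [0.3, -0.5, -0.3]
grip_width: 0.0383
[0.5215 0.0291 0.2559] [[-0.1605 -0.0011  0.987 ]
 [-0.987   0.0004 -0.1605]
 [-0.0002 -1.     -0.0011]] [0.0335 0.2376 1.6822 0.0005 1.2229 0.1945] 0.03829985718341909 [ 0.3462 -0.4727 -0.2964] 2.85
z heading -9.23516291281377 shift mm to peg [ 1.0036 -0.001   0.6454]
```

View pics/w1.png

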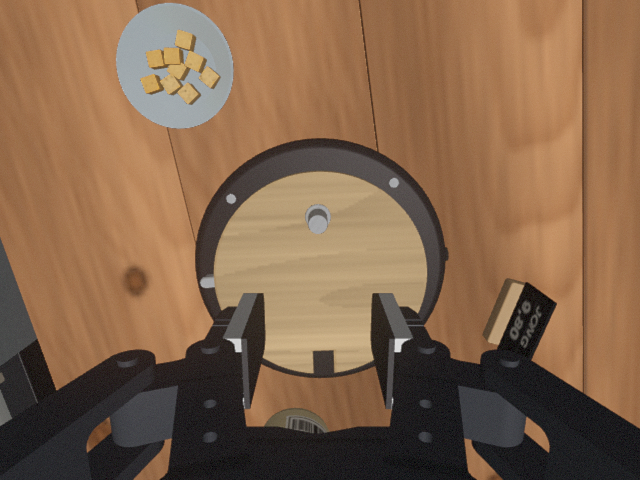

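The wrist view shows the peg top at (317,224), centred between the open fingers, with the notch at (323,362) and the lug at (207,283). I'll check that position by ray, then go down around the peg.

```bash
python3 - <<'E'
from h import *
print(ray("wrist",317.5,225,.082),ray("wrist",207,283,.037), ray("wrist",323,351,.052))
E
python3 -m crank '[45,1,20,0,0,0,0,45,0,20,0,0,0,0,45,0,20,0,0,0,0,45,0,20,0,0,0,0,45,0,20,0,0,0,0,45,0,20,0,0,0,0,45,0,15,0,0,0,0,45,0,10,0,0,0,0,45,0,10,0,0,0,0,45,0,7,0,0,0,0,45,0,6,0,0,0,0,45,0,0,0,0,0,0]'
python3 - <<'E'
from h import *
s=r.state(); print(s["position"],s["force"])
im=imaging.camera("wrist");cv2.imwrite("pics/w2.png",im[:,:,::-1])
E
```

```text
[0.52079102 0.02996598 0.082     ] [ 0.41921198 -0.0138643   0.037     ] [ 0.50645374 -0.08416931  0.052     ]
clock: 3.9
position: [0.5215, 0.0276, 0.0875]
eef_rot: [[-0.155, -0.001, 0.988], [-0.988, 0.0, -0.155], [0.0, -1.0, -0.001]]
force: [-0.3, -0.1, 0.3]
grip_width: 0.0386
[0.52151432 0.02757036 0.08753076] [-0.33825269 -0.08426495  0.32278612]
```

View pics/w2.png

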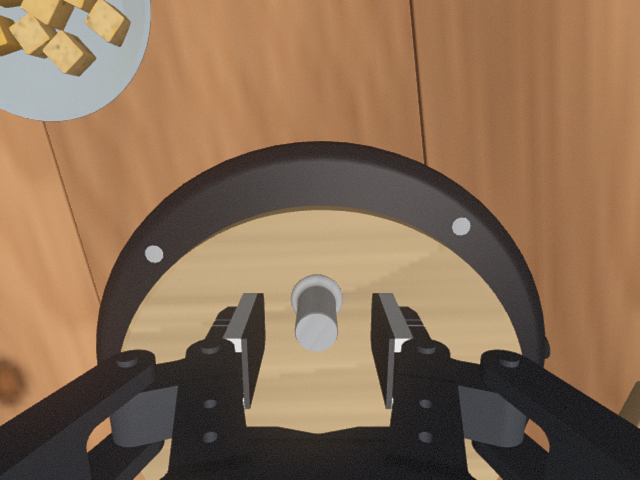

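The peg stands between the pads, with its top at (317,330). I'll narrow the gap and swing it clockwise along the arc, turning the tool with it.

```bash
python3 -m crank '[25,0,0,0,0,0,0,25,0,0,0,0,0,0,25,0.1,0,3.6,0,4,0,25,0.1,0,3.6,0,4,0,25,0.1,0,3.6,0,4,0,25,0.1,0,3.6,0,4,0,25,0.1,0,3.6,0,4,0,25,0.1,0,3.6,0,4,0,25,0.1,0,3.6,0,4,0,25,0.1,0,3.6,0,4,0,25,0,0,0,0,0,0,25,0,0,0,0,0,0]'
python3 - <<'E'
from h import *
s=r.state(); print(s["position"],s["force"],s["grip_width"]); d=s["position"][:2]-[.514,-.0232]; print(np.hypot(*d),np.degrees(np.arctan2(d[1],d[0])),np.degrees(np.arctan2(s["eef_rot"][1,2],s["eef_rot"][0,2])))
im=imaging.camera("wrist");cv2.imwrite("pics/w3.png",im[:,:,::-1])
E
```

```text
clock: 4.95
position: [0.5481, 0.0156, 0.0888]
eef_rot: [[-0.654, 0.001, 0.756], [-0.756, 0.0, -0.654], [-0.001, -1.0, 0.001]]
force: [-0.4, 0.3, -0.4]
grip_width: 0.0211
[0.54811806 0.01562637 0.08875536] [-0.35555263  0.32524988 -0.356687  ] 0.021078991624048794
0.05168683862769351 48.69311889479847 -40.851384354281436
```

View pics/w3.png

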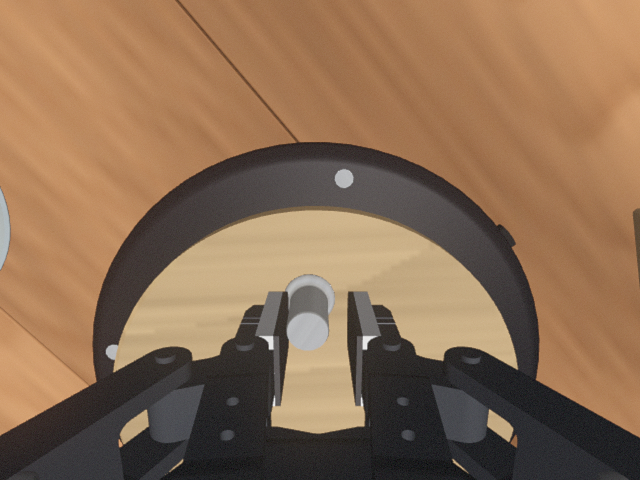

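The trailing pad is carrying the peg, whose top is at (307,330). I'll continue.

```bash
python3 -m crank '[25,0.1,0,3.6,0,4,0,25,0.1,0,3.6,0,4,0,25,0.1,0,3.6,0,4,0,25,0.1,0,3.6,0,4,0,25,0.1,0,3.6,0,4,0,25,0.1,0,3.6,0,4,0,25,0.1,0,3.6,0,4,0,25,0.1,0,3.6,0,4,0,25,0.1,0,3.6,0,4,0,25,0.1,0,3.6,0,4,0,25,0.1,0,3.6,0,4,0,25,0,0,0,0,0,0]'
python3 - <<'E'
from h import *
s=r.state(); print(s["position"],s["force"],s["grip_width"]); d=s["position"][:2]-[.514,-.0232]; print(np.hypot(*d),np.degrees(np.arctan2(d[1],d[0])),np.degrees(np.arctan2(s["eef_rot"][1,2],s["eef_rot"][0,2])))
im=imaging.camera("wrist");cv2.imwrite("pics/w4.png",im[:,:,::-1])
im=imaging.camera("top");cv2.imwrite("pics/t4.png",cv2.resize(im[212:312,280:387,::-1],None,fx=6,fy=6,interpolation=cv2.INTER_CUBIC))
E
```

```text
clock: 6.0
position: [0.5655, -0.0189, 0.0884]
eef_rot: [[-0.996, 0.0, 0.088], [-0.088, 0.0, -0.996], [-0.0, -1.0, 0.0]]
force: [0.3, -0.7, 0.4]
grip_width: 0.0214
[ 0.56550276 -0.01887629  0.08841203] [ 0.30522635 -0.67723108  0.44023334] 0.021398841905132842
0.051683931690542875 4.798790008195236 -84.95932114659534
```

View pics/w4.png

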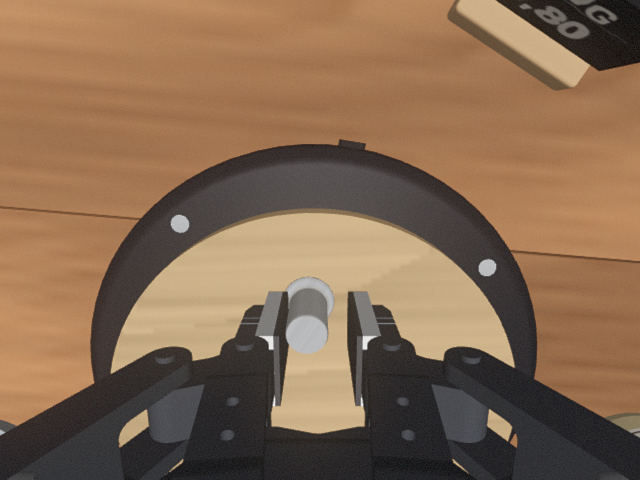

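View pics/t4.png

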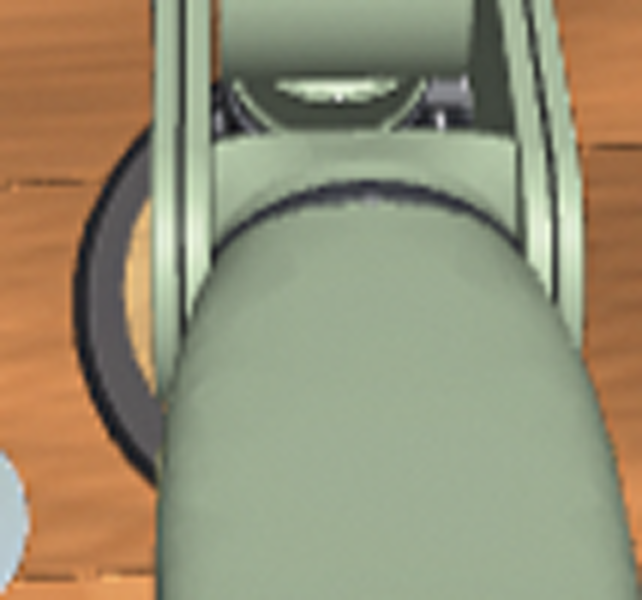

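```bash
python3 -m crank '[25,0.1,0,3.6,0,4,0,25,0.1,0,3.6,0,4,0,25,0,0,1.8,0,2,0,25,0,0,0,0,0,0,25,0,0,0,0,0,0]'
python3 - <<'E'
from h import *
s=r.state(); print(s["position"],s["force"]); d=s["position"][:2]-[.514,-.0232]; print(np.hypot(*d),np.degrees(np.arctan2(d[1],d[0])))
im=imaging.camera("scene");cv2.imwrite("pics/s5.png",cv2.resize(im[235:315,270:375,::-1],None,fx=7,fy=7,interpolation=cv2.INTER_CUBIC))
im=imaging.camera("wrist");cv2.imwrite("pics/w5.png",im[:,:,::-1])
E
```

```text
clock: 6.52
position: [0.5658, -0.0275, 0.0884]
eef_rot: [[-0.996, 0.0, -0.084], [0.084, -0.0, -0.996], [-0.0, -1.0, -0.0]]
force: [-0.7, 0.3, 0.8]
grip_width: 0.0215
[ 0.56580594 -0.02746512  0.08839714] [-0.70760329  0.30285271  0.8477452 ]
0.051981212694698686 -4.70647244477645
```

View pics/s5.png

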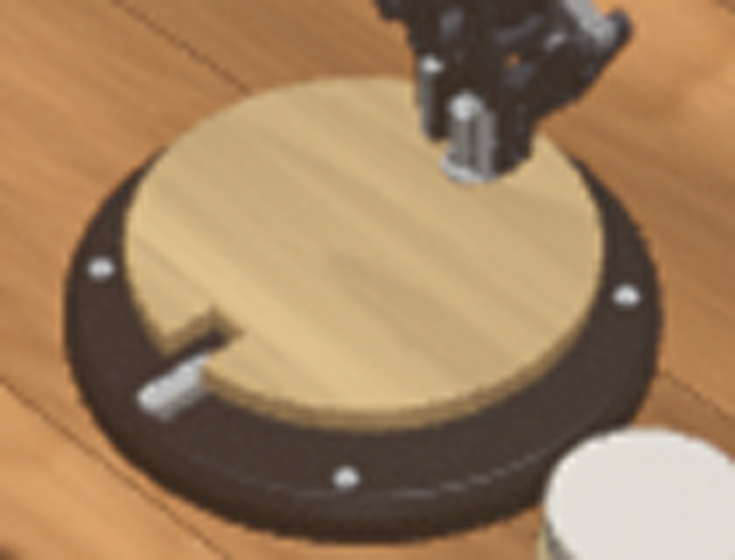

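View pics/w5.png

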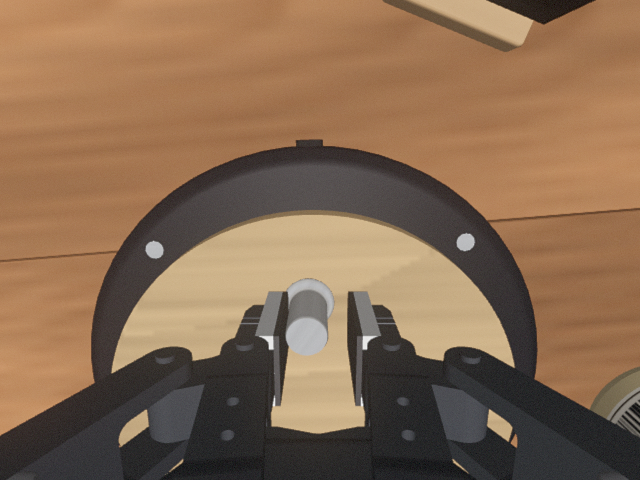

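Run:
```python
from h import *
S=lambda x,y,z: ray("scene",(x+.5)/7-.5+270,(y+.5)/7-.5+235,z)[:2]
c=np.array([.5142,-.0232])
A=lambda p:(np.hypot(*(p-c))*1e3,np.degrees(np.arctan2(*(p-c)[::-1])))
print("notch corners",[A(S(*q,.052)) for q in [(212,308),(243,331),(163,350),(205,374)]])
print("lug",A(S(150,393,.037)),A(S(215,350,.037)), A(S(175,375,.037)))
W=lambda x,y,z: ray("wrist",x,y,z)[:2]
print("peg",A(W(306.5,335.5,.082)),"foot collar",A(W(310,300,.057)))
st=np.array([W(155,250,.027),W(465.5,242,.027)]);print([A(x) for x in st])
im=cv2.imread("pics/s5.png")[280:440,110:290]
cv2.imwrite("pics/s5z.png",cv2.resize(im,None,fx=3.5,fy=3.5))
```

```text
notch corners [(np.float64(64.82700694488518), np.float64(170.34422673331096)), (np.float64(64.23385388830675), np.float64(-175.52192775106454)), (np.float64(90.5673220997493), np.float64(174.97417342093948)), (np.float64(88.46867995226329), np.float64(-173.0050738476936))]
lug (np.float64(98.25239222135073), np.float64(176.02340835921981)) (np.float64(67.73062897369623), np.float64(174.930951040692)) (np.float64(86.15605380906507), np.float64(175.32893234475983))
peg (np.float64(53.179695579887124), np.float64(-1.099819002512154)) foot collar (np.float64(54.912962093646556), np.float64(-1.9480425208714278))
[(np.float64(96.74700291887015), np.float64(42.31727092439161)), (np.float64(94.70179653397425), np.float64(-47.652981567941))]
```

View pics/s5z.png

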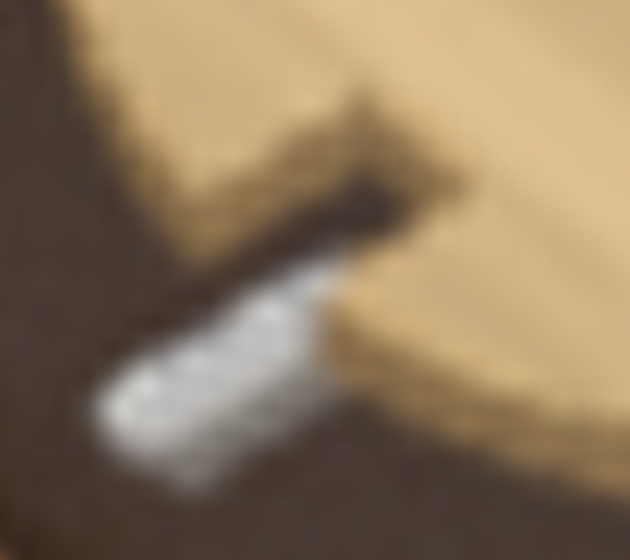

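Several measurements agree that about 2 degrees are left: the peg is at about −1.2° and the lug axis at about −3.3°.

```bash
python3 -m crank '[25,0,0,1,0,1.1,0,25,0,0,1,0,1.1,0,25,0,0,0,0,0,0,25,0,0,0,0,0,0]'
python3 - <<'E'
from h import *
s=r.state(); d=s["position"][:2]-[.514,-.0232]; print(np.hypot(*d),np.degrees(np.arctan2(d[1],d[0])))
im=imaging.camera("wrist");cv2.imwrite("pics/w6.png",im[:,:,::-1])
im=imaging.camera("scene");cv2.imwrite("pics/s6.png",cv2.resize(im[270:305,282:320,::-1],None,fx=15,fy=15,interpolation=cv2.INTER_CUBIC))
E
# back off (centre the gap) and rise
python3 -m crank '[25,0,0,-3,0,0,0,30,0,0,0,0,0,0,30,0,-5,0,0,0,0,30,0,-10,0,0,0,0,30,0,-20,0,0,0,0,30,0,-30,0,0,0,0,30,0,-30,0,0,0,0,30,0,-30,0,0,0,0,30,0,-20,0,0,0,0,30,0,0,0,0,0,0]'
python3 - <<'E'
from h import *
im=imaging.camera("wrist");cv2.imwrite("pics/w7.png",im[:,:,::-1])
E
```

```text
clock: 6.95
position: [0.5656, -0.0295, 0.0884]
eef_rot: [[-0.992, 0.0, -0.124], [0.124, 0.0, -0.992], [-0.0, -1.0, -0.0]]
force: [0.3, 1.8, -0.4]
grip_width: 0.0213
0.05197670719013451 -7.0076596774871485
clock: 7.88
position: [0.5683, -0.0269, 0.2396]
eef_rot: [[-0.992, 0.011, -0.124], [0.124, -0.001, -0.992], [-0.011, -1.0, -0.001]]
force: [1.3, -0.8, 0.1]
grip_width: 0.0255
```

View pics/s6.png

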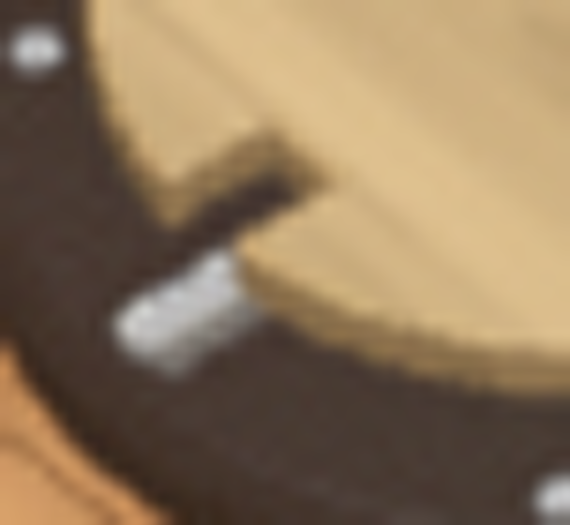

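View pics/w7.png

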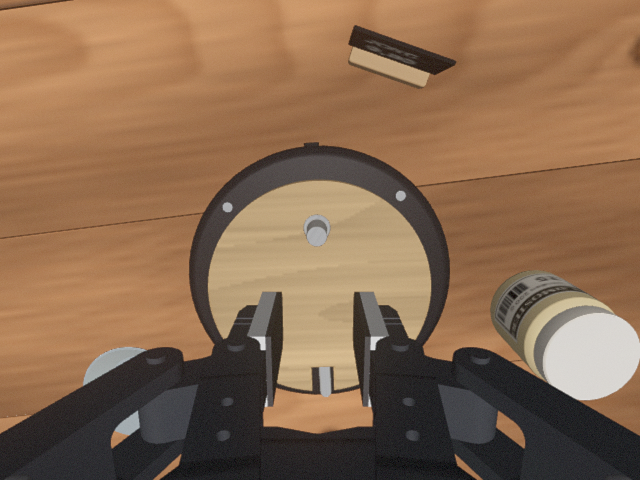

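Run:
```python
from h import *
im=cv2.imread("pics/w7.png")[340:410,280:370]
cv2.imwrite("pics/w7z.png",cv2.resize(im,None,fx=8,fy=8,interpolation=cv2.INTER_CUBIC))
```

```text
(no output)
```

View pics/w7z.png

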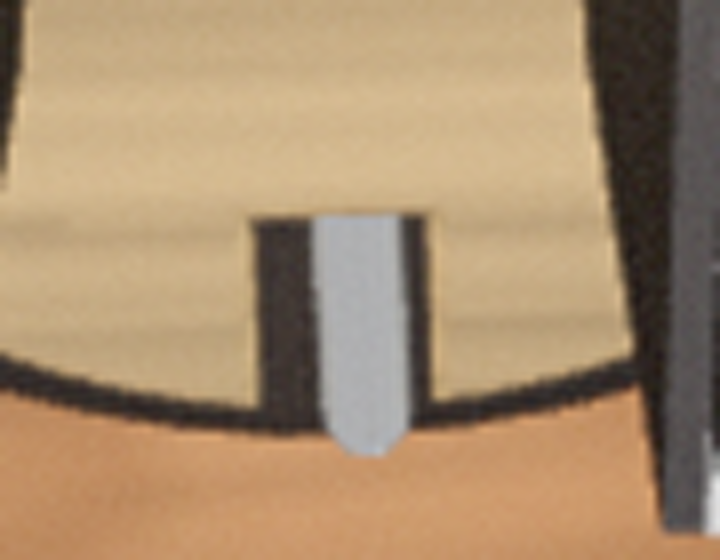

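The lug shows inside the notch, about 2 mm to the right of its middle. I'll put numbers on it with rays.

Run:
```python
from h import *
c=np.array([.5142,-.0232])
W=lambda x,y,z: ray("wrist",(x+.5)/8-.5+280,(y+.5)/8-.5+340,z)[:2]
A=lambda p:(p,np.hypot(*(p-c))*1e3,np.degrees(np.arctan2(*(p-c)[::-1]))%360)
print("notch",A((W(257,310,.052)+W(429,310,.052))/2),np.linalg.norm(W(257,310,.052)-W(429,310,.052)))
print("lug",A((W(318,310,.037)+W(407,310,.037))/2),np.linalg.norm(W(318,310,.037)-W(407,310,.037)))
```

```text
notch (array([ 0.4409519 , -0.01517874]), np.float64(73.68599037988038), np.float64(173.75054894427555)) 0.01726004947367334
lug (array([ 0.43128528, -0.01623745]), np.float64(83.2065363010826), np.float64(175.19999391023094)) 0.009374739928764548
```

The overshoot is 1.4°, about 1.9 mm, which is inside the 4 mm clearance. Next I'll close the gripper, move over the plate's middle and descend to about 10 mm above it.

```bash
python3 -m crank '[0,18,0,1,0,0,0,0,18,0,1,0,0,0,0,18,0,1,0,0,0,0,0,20,0,0,0,0,0,0,30,0,0,0,0,0,0,30,0,0,0,0,0,0,30,0,0,0,0,0,0,20,0,0,0,0,0,0,10,0,0,0,0,0,0,5,0,0,0,0,0,0,5,0,0,0,0,0,0,0,0,0,0,0]'
python3 - <<'E'
from h import *
s=r.state(); print(s["position"],s["force"],s["grip_width"])
im=imaging.camera("scene");cv2.imwrite("pics/s8.png",cv2.resize(im[235:315,270:375,::-1],None,fx=7,fy=7,interpolation=cv2.INTER_CUBIC))
E
```

```text
clock: 8.93
position: [0.5121, -0.0229, 0.0832]
eef_rot: [[-0.992, -0.0, -0.124], [0.124, 0.0, -0.992], [0.0, -1.0, -0.0]]
force: [-0.9, 0.0, -0.3]
grip_width: 0.0002
[ 0.51205192 -0.0228981   0.08319814] [-0.94960854  0.02908965 -0.30672929] 0.00021254479298597344
```

View pics/s8.png

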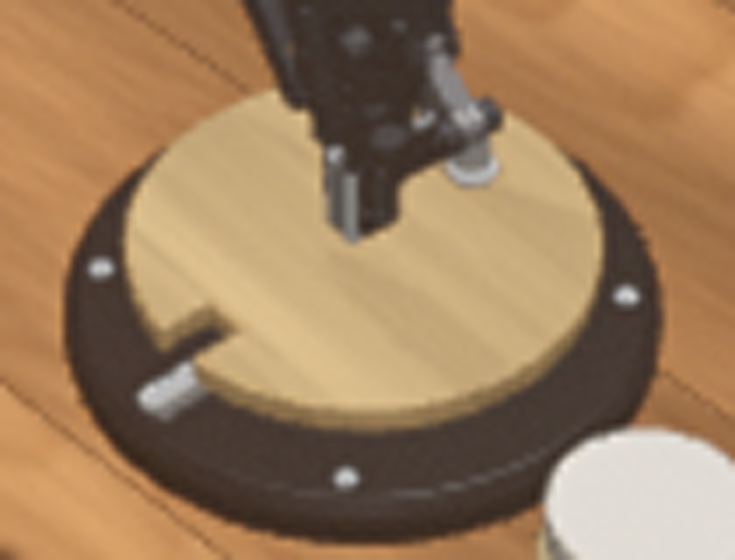

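The closed fingertips are about 6 mm above the middle of the plate, at (355,240), with the lug in the notch. I'll press in small steps.

```bash
python3 -m crank '[0,0,2,0,0,0,0,0,0,2,0,0,0,0,0,0,2,0,0,0,0,0,0,1,0,0,0,0,0,0,0,0,0,0,0]'; python3 -m crank '[0,0,1,0,0,0,0,0,0,1,0,0,0,0,0,0,1,0,0,0,0,0,0,0,0,0,0,0]'
```

```text
clock: 9.4
position: [0.5122, -0.0229, 0.0766]
eef_rot: [[-0.992, 0.001, -0.124], [0.124, 0.0, -0.992], [-0.001, -1.0, -0.0]]
force: [-1.0, -0.0, 1.5]
grip_width: -0.0001
clock: 9.73
position: [0.5122, -0.0229, 0.0736]
eef_rot: [[-0.992, 0.001, -0.124], [0.124, 0.0, -0.992], [-0.001, -1.0, -0.0]]
force: [0.7, 0.5, 3.2]
grip_width: 0.0002
```

```bash
python3 -m crank '[0,0,1,0,0,0,0,0,0,1,0,0,0,0,0,0,1,0,0,0,0,0,0,0,0,0,0,0]'; python3 -m crank '[0,0,1,0,0,0,0,0,0,1,0,0,0,0,0,0,1,0,0,0,0,0,0,0,0,0,0,0]'
```

```text
clock: 10.07
position: [0.5122, -0.0229, 0.0706]
eef_rot: [[-0.992, 0.001, -0.124], [0.124, 0.0, -0.992], [-0.001, -1.0, -0.0]]
force: [0.2, 0.9, 4.2]
grip_width: -0.0001
clock: 10.4
position: [0.5121, -0.0229, 0.0675]
eef_rot: [[-0.992, 0.001, -0.124], [0.124, 0.0, -0.992], [-0.001, -1.0, -0.0]]
force: [-0.2, 1.0, 4.1]
grip_width: 0.0003
```

```bash
python3 -m crank '[0,0,0.5,0,0,0,0,0,0,0.5,0,0,0,0,0,0,0,0,0,0,0]'; python3 -m crank '[0,0,0.5,0,0,0,0,0,0,0.5,0,0,0,0,0,0,0,0,0,0,0]'
```

```text
clock: 10.65
position: [0.5122, -0.0229, 0.067]
eef_rot: [[-0.992, 0.001, -0.124], [0.124, 0.0, -0.992], [-0.001, -1.0, -0.0]]
force: [-2.5, 0.5, 8.2]
grip_width: 0.0003
clock: 10.9
position: [0.5122, -0.0229, 0.0668]
eef_rot: [[-0.992, 0.001, -0.124], [0.124, -0.0, -0.992], [-0.001, -1.0, -0.0]]
force: [-4.1, 0.2, 15.3]
grip_width: 0.0001
```

It stops hard at TCP z = 66.8 mm, so the tips are at 41.8 mm, and the force is rising. That matches the seated height of 42 mm. I'll rise clear and check.

```bash
python3 -m crank '[0,0,-2,0,0,0,0,0,0,-5,0,0,0,0,0,0,-15,0,0,0,0,0,0,-30,0,0,0,0,0,0,-40,0,0,0,0,0,0,-40,0,0,0,0,0,-20,-30,0,0,0,0,0,-20,0,0,0,0,0,0,-20,0,0,0,0,0,0,0,0,0,0,0,0]'
python3 - <<'E'
from h import *
s=r.state(); print(s["position"],s["force"])
im=imaging.camera("wrist");cv2.imwrite("pics/w9.png",im[:,:,::-1])
im=imaging.camera("scene");cv2.imwrite("pics/s9f.png",im[:,:,::-1]);cv2.imwrite("pics/s9.png",cv2.resize(im[235:315,270:375,::-1],None,fx=7,fy=7,interpolation=cv2.INTER_CUBIC))
E
```

```text
clock: 11.73
position: [0.5746, -0.0307, 0.2276]
eef_rot: [[-0.992, 0.004, -0.125], [0.125, -0.0, -0.992], [-0.004, -1.0, -0.0]]
force: [0.6, -0.1, 0.8]
grip_width: -0.0
[ 0.57461823 -0.03072416  0.22755715] [ 0.63561768 -0.08829676  0.80819132]
```

View pics/w9.png

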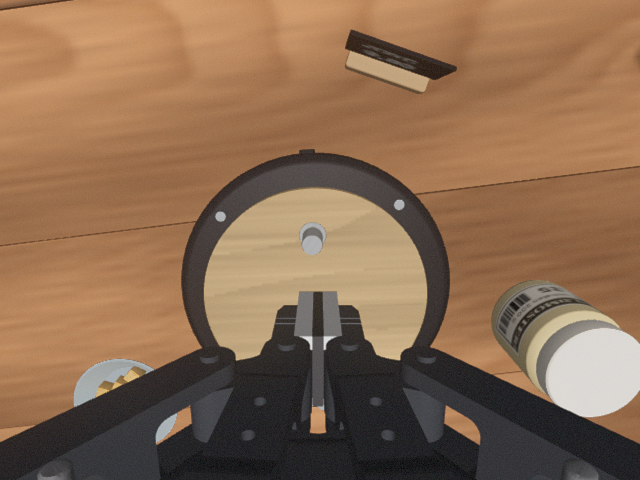

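View pics/s9.png

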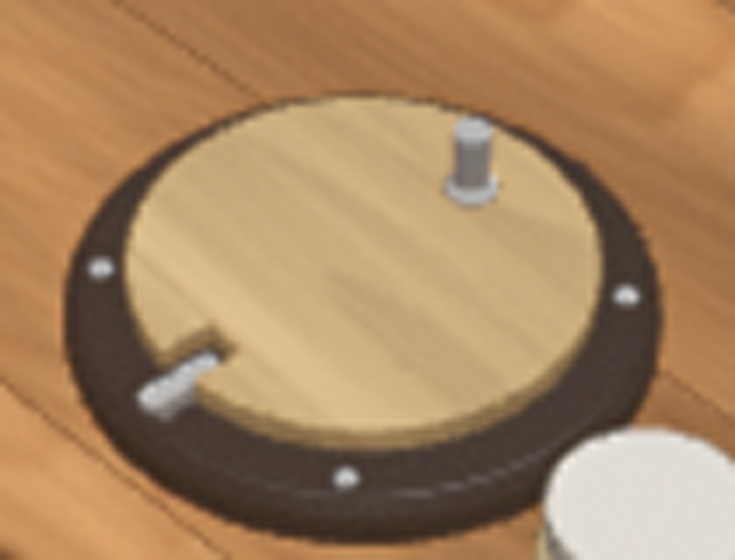

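View pics/s9f.png

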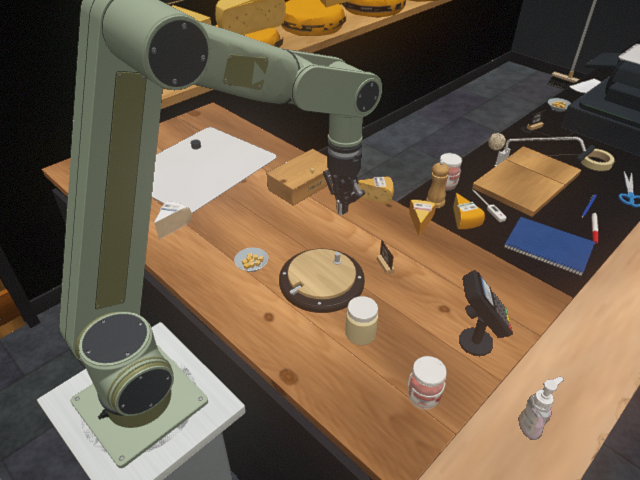

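Run:
```python
from h import *
c=np.array([.5142,-.0232]); f=np.array([.5419,.5255]);f/=np.hypot(*f)
for n,d in (("far",f*.086),("near",-f*.086),("left",np.array([-f[1],f[0]])*.086),("right",np.array([f[1],-f[0]])*.086)):
    for z in (.052,.0435,.042):
        u,v=pix("scene",[*(c+d),z]); print(n,z,round((u-270+.5)*7-.5,1),round((v-235+.5)*7-.5,1))
a=cv2.imread("pics/scenec.png");b=cv2.imread("pics/s9.png")
m=lambda i:cv2.inRange(cv2.cvtColor(i,cv2.COLOR_BGR2HSV),(12,60,150),(30,160,255))
for i in (a,b):
    print([ (np.where(m(i)[60:,x])[0][[0,-1]]+60).tolist() for x in (330,360,390)])
```

```text
far 0.052 363.8 76.7
far 0.0435 363.7 93.5
far 0.042 363.6 96.4
near 0.052 358.8 408.6
near 0.0435 358.7 425.7
near 0.042 358.6 428.7
left 0.052 122.8 231.4
left 0.0435 123.6 248.4
left 0.042 123.8 251.4
right 0.052 600.1 237.7
right 0.0435 598.9 254.6
right 0.042 598.7 257.6
[[60, 559], [60, 559], [60, 559]]
[[60, 559], [60, 559], [60, 559]]
```

The far rim moved from row 76 to row 96 in the enlarged scene view. The predicted row is 96.4 at 42 mm, against 93.5 at the 43.5 mm limit. The near rim moved by about the same amount, so the plate is home and level. The arm is clear, so I'm handing in.

```bash
python3 -c "
from rig import r
print(r.state()['joint_velocities'].round(3)); print(r.job_done())"
```

```text
[ 0.001 -0.018  0.032  0.     0.006 -0.002]
the job is handed in; nothing more can be done
None
```

The plate's notch is over the lug and the plate is pressed fully home. I handed the job in at about 11.8 s of the 54 s allowed; the hand-in gives no verdict.

- **Turning:** I put the slightly open fingers either side of the peg and pushed it about 86° clockwise with one fingertip. A wrist picture then put the notch 1.4° (about 1.9 mm) past the lug, inside the 4 mm clearance.
- **Pressing:** I pressed the middle of the plate with the closed fingertips. It sank at about 3–4 N and stopped hard with the tips at 41.8 mm, against 42 mm when seated. The highest force I read was about 15 N.
- **Last checks:** In the enlarged scene picture the far rim moved from row 76 to row 96, where 96.4 is predicted for fully seated. The near rim dropped about as much, so the plate looks level. The lug lies in the notch, and the arm is about 0.16 m clear above the plate. The dish, both jars, the price stand and the pale wedge look unmoved in the pictures; I did not measure them.
- **What failed or disagreed:** An automatic colour-mask check of the rim gave nothing useful because it also caught the wood counter, so the rim rows are read by eye. The estimates of the lug's direction differed by about 2° between cameras. I relied on the wrist picture, which shows notch and lug together.

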